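# Lay the tilted bead board flat past its ratchet

## Robot

A 7-joint arm with a two-finger parallel gripper is mounted at the origin on the work surface. World frame = base frame: x ahead of the robot, y to its left, z up, the work surface at z = 0. Lengths are in m, angles in rad, forces in N, time in s.
With the tool pointing down it reaches from about 0.4 to 0.875 m from the base axis. Payload 19.3 kg.
Tool frame: the origin (TCP) lies at the very end of the fingers, on their centre line; the grasp point (between the pads) lies 19 mm behind it; z points along the fingers, y is the line along which they close (so a half turn about z gives the same grasp; the last joint's range is limited). The gripper opens to 85 mm and grips with 20 to 120 N. Pads are 22 mm wide; open, the fingers measure 114 mm over their backs; the gripper's body (76 mm by 85 mm) begins 54 mm behind the grasp point. The pads swing forward as they close: fully open they stand 13 mm farther back than shut.
Start: joints at [-1.389, 0.521, -0.036, 1.599, 0.021, 1.021, -0.113], TCP at [0.156, 0.605, 0.231] pointing down, gripper open.
Joint ranges: [-2.91, 2.91], [-0.3, 2.13], [-1.5, 1.42], [0.17, 2.43], [-1.26, 4.41], [0.16, 1.93], [-2.52, 2.52]. Speed limits (rad/s): [1.89, 1.89, 2.39, 2.39, 3.01, 3.01, 3.01].

## Interface

Orientations are given as [roll, pitch, yaw] about the fixed x, y, z axes, in that order (R = Rz(yaw) Ry(pitch) Rx(roll)).
In Python, from workcell import monitor, optics, job_done gives the robot as it stands.
- The arm moves only by the shell command python3 -m handwheel 'ROWS' [FORCE]. ROWS is JSON, a list of rows, each an object of numbers: "dx", "dy", "dz": the shift along the tool's x, y, z in cm; "wx", "wy", "wz": the turn, a rotation vector about the tool's x, y, z in rad; "claw": the opening in per cent of the stroke, from 0 (shut) to 100 (fully open). A call has 1 to 8 rows; each row shifts and turns the commanded pose from where the row before left it, along the tool's axes as they then stand; what a row does not reach is not made up. A row lasts 1/8 s, in which the tool goes at most 62.5 mm and 10.7 degrees, less where a joint would pass 70% of its speed; a pose out of reach is approached as far as the arm can. A call with a gripper value outside its range is refused whole. The fingers move at their own pace and stop on an object; FORCE is the grip in N (left out, the last holds). Time passes only in rows, so rows that do not move let the fingers close. It gives the time, the measured TCP pose, the force, the opening and the grip force at its end, in the units of the state.
- monitor.observe(): the state, without advancing time (a new reading comes with each control period).
- optics.grab_frame(name): name is "scene" or "top" or "wrist"; returns a dict with "frame" (384x512x3 uint8, blue, green, red), "fovy" (degrees; the focal length in pixels is half the picture's height over the tangent of half this angle, whatever the lens; pixels are square), "cx", "cy" (the principal point, pixels), "R" (3x3) and "t" (3): a world point X has camera coordinates R X + t. Camera axes: x right, y down, z forward; pixel columns grow to the right and rows downward; lengths in m; the calibration is good to about 2 mm. The wrist camera is an equidistant fisheye: a pixel r from the principal point sees the ray r / f radians off the axis. A picture is of the moment at which its call begins. There is no depth.
- job_done(): hands the job in; it is judged then, once.
Trained networks look in the newest picture that a camera, given by its name, has taken for a name from the list of things; names that differ only in an ending like _2 or _b are one class to them, and where a whole thing is asked for, a point or a joint stands for the part that bears it (a point fixed in the world has none). Each returns a list of dicts, best first, with "p" (0 to 1); they miss things now and then, are a little off and sometimes report something else, mostly with a low value. They report only what shows in the picture. A call takes as long as a camera call.
- optics.masks_of(name, camera): "region" (384x512 bool, what is visible of it) and "rect" ([left, top, width, height] in pixels, round what is visible of it).
The state is a dict: "clock": time; "qpos": joint angles; "qd": joint speeds; "joint_efforts": joint torques, N m; "position": TCP position; "tool_rot": TCP orientation; "force": force on the tool from outside, world axes, zero at the start; "moment": the same for the moment, N m; "grip_width": finger opening in m; "finger_force": force on a finger pad.
Only numpy, scipy, OpenCV 4.12 (cv2) and the standard library are available. Lean on these libraries where they do the work, as an engineer would, in place of code of your own. Each camera call takes 0.05 s, during which the arm holds its last target. There are 200 camera calls.

## Task

Two tilting stands on the beading desk are each held up by a ratchet wheel and a pawl. On the wider one, the stand with the grooved bead board, flip the pawl over by its round knob so that it stays clear of the toothed wheel, then push the board down until it lies flat on its stand. Leave the smaller stand's pawl and board as they are.

Things in the scene. Friction and masses are not known exactly. Their poses are not given: they have to be found in the camera images.
- bead_stand: Wider wooden stand, fixed, base 190 x 260 mm; grooved board 200 mm wide (y +-100), 180 long, side rims 8 high. Origin on the table under the flat board's centre; z up, x from hinged to free edge (roughly away from robot). Hinge line along y at x -90, z 55. Toothed wheel (radius 46) turns with the board about it at y -118. Pawl pivot x -40, y -118, z 121, on a post 16 mm beyond, to -y.
- pawl (a joint): Pawl angle q, rad: 0 arm on the wheel's teeth, board cannot go down; 1.05 flipped fully over. A thin tail ends in a steel knob, a bar 18 mm thick, 28 long along y, centred in the stand's frame at x -40+50 sin(q-0.524), y -118, z 121+50 cos(q-0.524) mm. It leans to -x at 0; push it to +x (about 0.5 N); past upright (q 0.524) its weight tips it over and it stays.
- board (a joint): Tilt of the wider board, rad: 0 flat on its rests, 0.5 to 0.68 at the start. Upper face 10 mm above the hinge line (65 mm above the table when flat), free edge 180 mm from the hinge. A stiff hinge holds it wherever it is left; with the pawl flipped 2 to 5 N down near the free edge lowers it. With the pawl engaged it sinks at most 0.25 rad, then stops hard.
- small_board_edge (a point): Middle of the top of the free edge of the smaller stand's board (120 mm wide, 150 mm long, with a cross lip and a sheet of paper). That stand is built like the wider one and stands beside it; it is not to be worked.
- small_pawl_knob (a point): Centre of the knob on the smaller stand's pawl, same shape and size as the wider stand's knob. Not to be flipped.

How it is judged:
On the way, in this order (a step that is already met when the one before it is completed fails the run):
1. the wider stand's pawl is flipped over, clear of the wheel (value of joint pawl above 0.8 rad), for 0.2 s.
2. the board is pushed down flat (value of joint board below 0.17 rad), for 0.2 s.
At the end, for the whole second after the job is handed in: The wider stand's pawl stays flipped over (joint above 0.8 rad) and its board lies flat and still (within 0.17 rad, about 10 degrees, of flat) (value of joint pawl above 0.8 rad and value of joint board below 0.17 rad and velocity of joint board between -0.05 and 0.05 rad/s); the robot touches nothing.
It fails at once if the smaller stand's board is moved (its free edge by more than 30 mm) (distance of small_board_edge from where it was at the start of the episode above 0.03 m).
It fails at once if the smaller stand's pawl is flipped (its knob moved by more than 20 mm) (distance of small_pawl_knob from where it was at the start of the episode above 0.02 m).
It also fails if it takes over 38 s, if anything falls off the work surface, if the arm or the gripper's body presses on something with over 40 N, if the wrist force passes 120 N, or if a joint passes its speed limit or range.

## Working session

There is one attempt and no reset: what is moved stays moved. The work goes in short steps, Python scripts to look and compute and a shell command to move; the robot and the scene stay as the last step left them, time stands still between calls to the robot, and variables do not carry over. Pictures are saved under pics/ and viewed, at most 10 in all, crops included, and the job is handed in when it is done.

```bash
mkdir -p pics; ls
python3 - <<'E'
from workcell import monitor, optics
import cv2, numpy as np
s=monitor.observe(); print({k:np.round(v,3).tolist() for k,v in s.items()})
ims=[]
for n in("scene","top"):
    f=optics.grab_frame(n); cv2.imwrite(f"pics/{n}0.png",f["frame"]); print(n,f["fovy"],f["cx"],f["cy"],np.round(f["R"],4).tolist(),np.round(f["t"],4).tolist())
    for nm in("bead_stand","pawl","board","small_board_edge","small_pawl_knob"):
        for m in optics.masks_of(nm,n)[:3]:
            r=m["region"]; ys,xs=np.nonzero(r); print(nm,round(m["p"],2),m["rect"],xs.mean().round(1),ys.mean().round(1),r.sum())
E
```

```text
pics
{'clock': 0.0, 'qpos': [-1.389, 0.522, -0.036, 1.6, 0.021, 1.021, -0.113], 'qd': [-0.002, 0.001, -0.0, 0.001, 0.003, 0.001, 0.0], 'joint_efforts': [0.0, -92.711, 1.98, -36.996, 0.018, 0.008, 0.0], 'position': [0.156, 0.605, 0.231], 'tool_rot': [-3.141, 0.0, 2.89], 'force': [0.061, 0.318, 0.374], 'moment': [0.004, 0.038, 0.036], 'finger_force': 0.0, 'grip_width': 0.085}
scene 48.45330478693755 251.34360459873255 190.938455450967 [[-0.7957, 0.6055, 0.0165], [0.4554, 0.616, -0.6428], [-0.3994, -0.504, -0.7659]] [0.5204, -0.1601, 1.1946]
bead_stand 0.83 [153.5, 95.7, 110.9, 137.3] 207.4 170.6 8394
pawl 0.62 [199.2, 95.9, 24.2, 25.0] 209.7 110.8 262
pawl 0.54 [153.9, 95.9, 112.9, 136.1] 207.6 170.3 8338
board 0.78 [166.7, 117.0, 98.3, 75.9] 213.5 152.7 4123
small_board_edge 0.82 [329.4, 239.6, 92.1, 78.3] 376.4 282.6 3723
small_pawl_knob 0.84 [350.4, 217.6, 32.1, 33.5] 365.5 236.4 383
top 42.32395964856681 252.41042856861418 199.6962869384834 [[-0.0187, -0.9998, 0.0074], [-0.9908, 0.0175, -0.1343], [0.1341, -0.0098, -0.9909]] [-0.0501, 0.5989, 1.1514]
bead_stand 0.81 [267.2, 151.1, 113.8, 100.7] 325.3 193.6 8062
pawl 0.63 [362.7, 207.7, 19.4, 24.1] 370.0 218.8 121
board 0.91 [264.8, 144.7, 104.6, 107.2] 319.6 192.3 7076
small_board_edge 0.66 [95.0, 182.8, 70.3, 89.1] 123.9 220.8 3573
small_pawl_knob 0.75 [140.0, 220.0, 16.5, 30.0] 149.7 234.6 235
```

View pics/scene0.png

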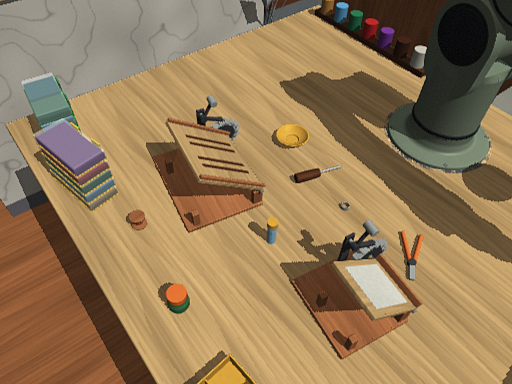

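View pics/top0.png

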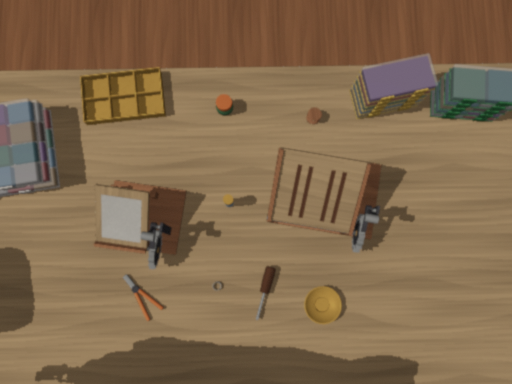

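View crops.

Scene view: the wider stand is at about (207,170) with its pawl at (210,108); the smaller one is at about (376,282). Top view: wider stand at (325,193) with its pawl knob near (371,213); the smaller stand is at left, around (124,220). I'll enlarge the wider one for clicking corners.

Run:
```python
import cv2, numpy as np
a=cv2.imread("pics/scene0.png")[85:240,145:275]; b=cv2.imread("pics/top0.png")[140:260,260:390]
def up(i,x0,y0,s,w,h):
    o=cv2.resize(i,None,fx=s,fy=s,interpolation=cv2.INTER_CUBIC)
    for k in range(0,i.shape[1],10): 
        if (x0+k)%20==0: cv2.putText(o,str(x0+k),(k*s,8),0,.3,(0,0,255),1); cv2.line(o,(k*s,0),(k*s,o.shape[0]),(0,0,255) ,1) if (x0+k)%20==0 else 0
    for k in range(i.shape[0]):
        if (y0+k)%20==0: cv2.putText(o,str(y0+k),(0,k*s),0,.3,(255,0,0),1); cv2.line(o,(0,k*s),(o.shape[1],k*s),(255,0,0),1)
    c=np.zeros((h,w,3),np.uint8); o=o[:h,:w]; c[:o.shape[0],:o.shape[1]]=o; return c
c=np.hstack([up(a,145,85,3,395,480),up(b,260,140,3,395,480)])
cv2.imwrite("pics/crop.png",c)
```

```text
(no output)
```

View pics/crop.png

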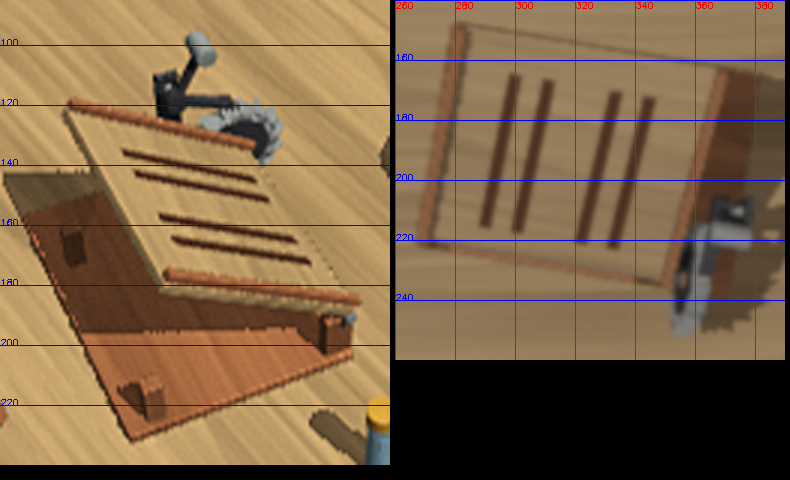

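Scene crop: board rim corners at about (167,118), (199,176), (264,185) and (230,134); knob at (212,101). Top crop: rim corners at (280,147), (371,163), (349,235) and (270,221); knob at (370,218). Next I fit the pose.

```bash
cat > h.py <<'E'
import numpy as np
from scipy.spatial.transform import Rotation as Ro
def W(pose,p):  # stand->world
    x,y,a=pose; c,s=np.cos(a),np.sin(a); p=np.asarray(p,float)
    return np.array([x+c*p[0]-s*p[1], y+s*p[0]+c*p[1], p[2]])
def brd(t,l,y,h): return [-.09+l*np.cos(t)-h*np.sin(t), y, .055+l*np.sin(t)+h*np.cos(t)]
def knob(q): return [-.04+.05*np.sin(q-.524),-.118,.121+.05*np.cos(q-.524)]
def proj(f,X):
    c=np.array(f["R"])@X+f["t"]; F=192/np.tan(np.radians(f["fovy"])/2)
    return np.array([f["cx"]+F*c[0]/c[2], f["cy"]+F*c[1]/c[2]])
E
python3 - <<'E'
from h import *; from workcell import optics
from scipy.optimize import least_squares
S=optics.grab_frame("scene");T=optics.grab_frame("top")
C=[(.18,-.1),(.18,.1),(0,.1),(0,-.1)]
ps=[(167.3,118.3),(199.3,175.7),(264.3,185),(230,134)]; pt=[(370.7,162.7),(280.3,147.3),(270,221),(349.3,235)]
def res(v):
    r=[]
    for c,a,b in zip(C,ps,pt):
        X=W(v[:3],brd(v[3],c[0],c[1],.018)); r+=[proj(S,X)-a,proj(T,X)-b]
    X=W(v[:3],knob(v[4])); r+=[proj(S,X)-(212,101),proj(T,X)-(370,218.3)]
    X=W(v[:3],(.095,.13,.01)); r+=[proj(S,X)-(189,231.7)]
    X=W(v[:3],(-.095,.13,.01)); r+=[proj(S,X)-(262.3,202.3)]
    return np.ravel(r)
o=least_squares(res,[.6,-.2,0,.6,0],loss="soft_l1"); print(o.x.round(4)); print(res(o.x).reshape(-1,2).round(1).tolist())
v=o.x;print("knob",W(v[:3],knob(v[4])),"knob0",W(v[:3],knob(0)),"flip",W(v[:3],knob(1.05)),"wheel",W(v[:3],[-.09,-.118,.055]),"post",W(v[:3],[-.04,-.134,.121]),"free",W(v[:3],brd(v[3],.17,0,.01)),"flat",W(v[:3],[.08,0,.065]))
E
```

```text
[ 0.6251 -0.2109 -0.2027  0.5831 -0.0352]
[[-0.3, -1.4], [0.7, 1.2], [-0.2, 1.0], [0.3, -0.1], [0.1, 0.2], [-3.4, -1.8], [-1.0, -2.9], [1.9, -0.0], [0.1, -0.1], [0.8, 0.1], [1.6, 8.7], [5.0, 9.2]]
knob [ 0.53621717 -0.31311811  0.16338404] knob0 [ 0.53769425 -0.31342166  0.16429124] flip [ 0.5867895  -0.32351123  0.16424111] wheel [ 0.51322305 -0.30839258  0.055     ] post [ 0.55897865 -0.3341302   0.121     ] free [ 0.67058741 -0.22026649  0.15695219] flat [ 0.70349674 -0.22702969  0.065     ]
```

The fit is within 1–3 px on the board and knob. It gives q≈0, a board tilt of 0.58 and the knob at (0.537,-0.313,0.164), which matches the given height. The tool's -x lies almost along stand +x. I'll move over high with the claw shut, staying clear of the smaller stand.

```bash
python3 -m handwheel '[{"dx":-4.1,"dy":-2.9,"dz":-1,"claw":0},{"dx":-4.1,"dy":-2.9,"dz":-1},{"dx":-4.1,"dy":-2.9,"dz":-1},{"dx":-4.1,"dy":-2.9,"dz":-1},{"dx":-4.1,"dy":-2.9},{"dx":-4.1,"dy":-2.9},{"dx":-4.1,"dy":-2.9},{"dx":-4.1,"dy":-2.9}]' 40
```

```text
schema error: expected keys dx, dy, dz, wx, wy, wz, claw
```

```bash
python3 -m handwheel '[{"dx":-4.1,"dy":-2.9,"dz":-1,"wx":0,"wy":0,"wz":0,"claw":0},{"dx":-4.1,"dy":-2.9,"dz":-1,"wx":0,"wy":0,"wz":0,"claw":0},{"dx":-4.1,"dy":-2.9,"dz":-1,"wx":0,"wy":0,"wz":0,"claw":0},{"dx":-4.1,"dy":-2.9,"dz":-1,"wx":0,"wy":0,"wz":0,"claw":0},{"dx":-4.1,"dy":-2.9,"dz":0,"wx":0,"wy":0,"wz":0,"claw":0},{"dx":-4.1,"dy":-2.9,"dz":0,"wx":0,"wy":0,"wz":0,"claw":0},{"dx":-4.1,"dy":-2.9,"dz":0,"wx":0,"wy":0,"wz":0,"claw":0},{"dx":-4.1,"dy":-2.9,"dz":0,"wx":0,"wy":0,"wz":0,"claw":0}]' 40; python3 -c "
from workcell import monitor;print(monitor.observe()['qpos'])"
```

```text
clock: 1.7
position: [0.4165, 0.2976, 0.2715]
tool_rot: [3.141, 0.0, 2.89]
force: [1.4, 0.6, 0.3]
grip_width: 0.0003
finger_force: 0.0
[-0.80335379  0.29616229  0.08454363  1.84992835 -0.02940877  0.99613065
  0.61255105]
```

```bash
python3 -m handwheel '[{"dx":-1.9,"dy":-4.7,"dz":0,"wx":0,"wy":0,"wz":0,"claw":0},{"dx":-1.9,"dy":-4.7,"dz":0,"wx":0,"wy":0,"wz":0,"claw":0},{"dx":-1.9,"dy":-4.7,"dz":0,"wx":0,"wy":0,"wz":0,"claw":0},{"dx":-1.9,"dy":-4.7,"dz":0,"wx":0,"wy":0,"wz":0,"claw":0},{"dx":-1.9,"dy":-4.7,"dz":0,"wx":0,"wy":0,"wz":0,"claw":0},{"dx":-1.9,"dy":-4.7,"dz":0,"wx":0,"wy":0,"wz":0,"claw":0},{"dx":-1.9,"dy":-4.7,"dz":0,"wx":0,"wy":0,"wz":0,"claw":0},{"dx":-1.9,"dy":-4.7,"dz":0,"wx":0,"wy":0,"wz":0,"claw":0}]'; python3 -m handwheel '[{"dx":-1.9,"dy":-4.7,"dz":0,"wx":0,"wy":0,"wz":0,"claw":0},{"dx":-1.9,"dy":-4.7,"dz":0,"wx":0,"wy":0,"wz":0,"claw":0},{"dx":-1.9,"dy":-4.7,"dz":0,"wx":0,"wy":0,"wz":0,"claw":0},{"dx":-1.9,"dy":-4.7,"dz":0,"wx":0,"wy":0,"wz":0,"claw":0}]'
```

```text
clock: 2.7
position: [0.4692, -0.1047, 0.2716]
tool_rot: [3.141, 0.001, 2.89]
force: [1.1, 1.4, 0.6]
grip_width: -0.0
finger_force: 0.0
clock: 3.2
position: [0.496, -0.3057, 0.2714]
tool_rot: [3.141, 0.0, 2.89]
force: [0.2, 1.2, -0.2]
grip_width: 0.0001
finger_force: 0.0
```

Right above the pre-push spot. I'll descend to about z 0.157 and look before pushing.

```bash
python3 -m handwheel '[{"dx":0,"dy":0,"dz":4,"wx":0,"wy":0,"wz":0,"claw":0},{"dx":0,"dy":0,"dz":4,"wx":0,"wy":0,"wz":0,"claw":0},{"dx":0,"dy":0,"dz":3.4,"wx":0,"wy":0,"wz":0,"claw":0},{"dx":0,"dy":0,"dz":0,"wx":0,"wy":0,"wz":0,"claw":0}]'
python3 - <<'E'
from workcell import optics
import cv2,numpy as np
a=optics.grab_frame("scene")["frame"][60:190,140:280];b=optics.grab_frame("top")["frame"][140:270,290:430]
cv2.imwrite("pics/pre.png",np.hstack([cv2.resize(i,None,fx=2.8,fy=2.8,interpolation=cv2.INTER_CUBIC) for i in(a,b)]))
E
```

```text
clock: 3.7
position: [0.4948, -0.3036, 0.1557]
tool_rot: [3.141, -0.004, 2.89]
force: [0.1, -0.5, 0.2]
grip_width: 0.0
finger_force: 0.0
```

View pics/pre.png

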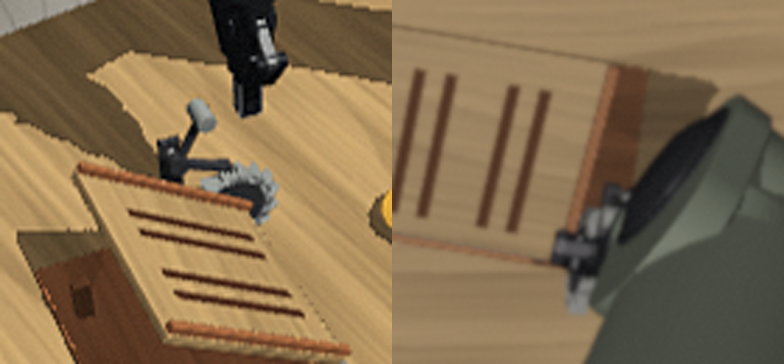

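Scene crop: shut fingertips at (247,113), level with and behind the knob at (202,116), pawl still engaged. Now I push along stand +x by about 70 mm.

```bash
python3 -m handwheel '[{"dx":-1.2,"dy":0.06,"dz":0,"wx":0,"wy":0,"wz":0,"claw":0},{"dx":-1.2,"dy":0.06,"dz":0,"wx":0,"wy":0,"wz":0,"claw":0},{"dx":-1.2,"dy":0.06,"dz":0,"wx":0,"wy":0,"wz":0,"claw":0},{"dx":-1.2,"dy":0.06,"dz":0,"wx":0,"wy":0,"wz":0,"claw":0},{"dx":-1.2,"dy":0.06,"dz":0,"wx":0,"wy":0,"wz":0,"claw":0},{"dx":-1.2,"dy":0.06,"dz":0,"wx":0,"wy":0,"wz":0,"claw":0},{"dx":0,"dy":0,"dz":0,"wx":0,"wy":0,"wz":0,"claw":0}]'; python3 -m handwheel '[{"dx":2,"dy":0,"dz":-1,"wx":0,"wy":0,"wz":0,"claw":0},{"dx":2,"dy":0,"dz":-4,"wx":0,"wy":0,"wz":0,"claw":0},{"dx":0,"dy":0,"dz":-5,"wx":0,"wy":0,"wz":0,"claw":0},{"dx":0,"dy":0,"dz":0,"wx":0,"wy":0,"wz":0,"claw":0}]';  python3 - <<'E'
from workcell import optics
from h import *
import cv2,numpy as np
S=optics.grab_frame("scene");T=optics.grab_frame("top")
v=(.6251,-.2109,-.2027)
for q in (0,1.05): X=W(v,knob(q)); print(q,proj(S,X),proj(T,X))
for m in optics.masks_of("pawl","scene"): print(m["p"],m["rect"])
a=S["frame"][60:190,140:280];b=T["frame"][140:270,290:430]
cv2.imwrite("pics/post.png",np.hstack([cv2.resize(i,None,fx=2.8,fy=2.8,interpolation=cv2.INTER_CUBIC) for i in(a,b)]))
E
```

```text
clock: 4.68
position: [0.5661, -0.3185, 0.1567]
tool_rot: [3.141, -0.003, 2.89]
force: [-4.7, 2.6, 1.5]
grip_width: -0.0001
finger_force: 2.7
clock: 5.18
position: [0.5293, -0.3097, 0.2611]
tool_rot: [-3.141, 0.006, 2.889]
force: [-0.6, -0.1, 0.2]
grip_width: -0.0002
finger_force: 0.0
0 [211.49607469 100.73929285] [371.02034579 217.72596861]
1.05 [191.59315392 106.34888307] [374.52277138 194.99617053]
0.48 [185.6, 100.9, 36.5, 23.4]
```

View pics/post.png

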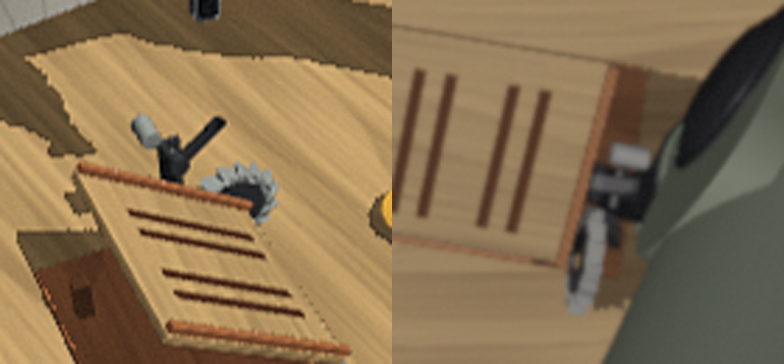

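Pawl flipped: the knob in the crop at (144,130) is pixel (191,106), exactly the q=1.05 prediction. Next I move over the free edge's middle and press down.

```bash
python3 -m handwheel '[{"dx":-2.75,"dy":3.05,"dz":0,"wx":0,"wy":0,"wz":0,"claw":0},{"dx":-2.75,"dy":3.05,"dz":0,"wx":0,"wy":0,"wz":0,"claw":0},{"dx":-2.75,"dy":3.05,"dz":0,"wx":0,"wy":0,"wz":0,"claw":0},{"dx":-2.75,"dy":3.05,"dz":0,"wx":0,"wy":0,"wz":0,"claw":0},{"dx":0,"dy":0,"dz":3,"wx":0,"wy":0,"wz":0,"claw":0},{"dx":0,"dy":0,"dz":3,"wx":0,"wy":0,"wz":0,"claw":0},{"dx":0,"dy":0,"dz":3,"wx":0,"wy":0,"wz":0,"claw":0},{"dx":0,"dy":0,"dz":0,"wx":0,"wy":0,"wz":0,"claw":0}]'; python3 -m handwheel '[{"dx":-0.3,"dy":0,"dz":1.2,"wx":0,"wy":0,"wz":0,"claw":0},{"dx":-0.3,"dy":0,"dz":1.2,"wx":0,"wy":0,"wz":0,"claw":0},{"dx":-0.3,"dy":0,"dz":1.2,"wx":0,"wy":0,"wz":0,"claw":0}]'
```

```text
clock: 6.32
position: [0.6633, -0.2173, 0.1641]
tool_rot: [-3.142, -0.005, 2.89]
force: [-0.0, -0.7, 0.9]
grip_width: -0.0
finger_force: 0.0
clock: 6.7
position: [0.6739, -0.2203, 0.131]
tool_rot: [3.142, 0.001, 2.89]
force: [0.8, 0.4, 3.5]
grip_width: 0.0002
finger_force: 1.4
```

Light contact at 3.5 N, as expected; continuing down.

```bash
python3 -m handwheel '[{"dx":-0.3,"dy":0,"dz":1.2,"wx":0,"wy":0,"wz":0,"claw":0},{"dx":-0.3,"dy":0,"dz":1.2,"wx":0,"wy":0,"wz":0,"claw":0},{"dx":-0.3,"dy":0,"dz":1.2,"wx":0,"wy":0,"wz":0,"claw":0},{"dx":-0.3,"dy":0,"dz":1.2,"wx":0,"wy":0,"wz":0,"claw":0},{"dx":-0.3,"dy":0,"dz":1,"wx":0,"wy":0,"wz":0,"claw":0},{"dx":0,"dy":0,"dz":0.2,"wx":0,"wy":0,"wz":0,"claw":0},{"dx":0,"dy":0,"dz":0,"wx":0,"wy":0,"wz":0,"claw":0},{"dx":0,"dy":0,"dz":0,"wx":0,"wy":0,"wz":0,"claw":0}]'
```

```text
clock: 7.7
position: [0.688, -0.224, 0.0717]
tool_rot: [-3.141, 0.0, 2.89]
force: [0.2, -0.3, 0.7]
grip_width: 0.0002
finger_force: 0.0
```

```bash
python3 -m handwheel '[{"dx":0,"dy":0,"dz":-2,"wx":0,"wy":0,"wz":0,"claw":0},{"dx":0,"dy":0,"dz":-5,"wx":0,"wy":0,"wz":0,"claw":0},{"dx":0,"dy":0,"dz":-5,"wx":0,"wy":0,"wz":0,"claw":0},{"dx":0,"dy":0,"dz":-4,"wx":0,"wy":0,"wz":0,"claw":0},{"dx":0,"dy":0,"dz":0,"wx":0,"wy":0,"wz":0,"claw":0}]';  python3 - <<'E'
from workcell import optics
from h import *
import cv2,numpy as np
S=optics.grab_frame("scene")
v=(.6251,-.2109,-.2027); a=S["frame"].copy()[60:250,130:290]; a=cv2.resize(a,None,fx=3,fy=3,interpolation=cv2.INTER_CUBIC)
for t,c in ((0,(0,255,0)),(.17,(0,0,255))):
    p=[(proj(S,W(v,brd(t,l,y,.018)))-(130,60))*3 for l,y in((.18,-.1),(.18,.1),(0,.1),(0,-.1))]
    cv2.polylines(a,[np.int32(p)],True,c,1)
cv2.imwrite("pics/end.png",a)
E
```

```text
clock: 8.32
position: [0.6892, -0.2247, 0.2367]
tool_rot: [-3.142, 0.007, 2.89]
force: [0.4, -0.7, -0.9]
grip_width: -0.0002
finger_force: 0.0
```

View pics/end.png

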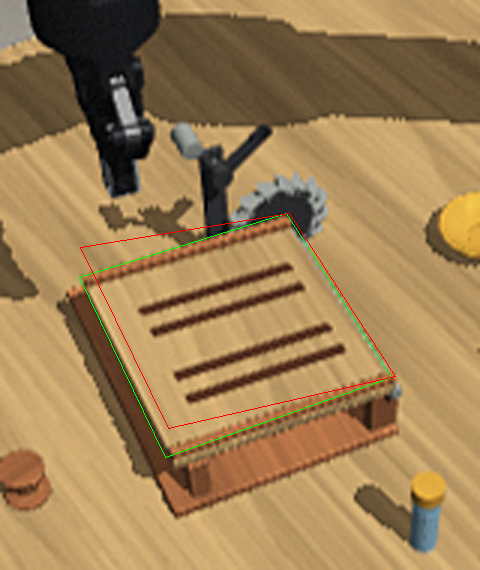

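The board's outline lies on the flat (green) prediction and the board sits on its rests. The pawl knob at (185,140) is still flipped, and the arm is clear above.

```bash
python3 -c "
from workcell import job_done;print(job_done())"
```

```text
the job is handed in; nothing more can be done
None
```

I flipped the wider stand's pawl, pushed its board flat, kept the arm well away from the smaller stand, and handed the job in at about 8.4 s; the hand-in returned no verdict.

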